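Push the mortar and the jar home into their bays

ROBOT

A 6-joint arm with a two-finger parallel gripper is mounted at the origin on the work surface. World frame = base frame: x ahead of the robot, y to its left, z up, the work surface at z = 0. Lengths are in mm, angles in rad, forces in N, time in s.
With the tool pointing down it reaches from about 350 to 875 mm from the base axis. Payload 4.2 kg.
Tool frame: the origin (TCP) lies where the fingers leave the gripper's body, on its centre line; the fingertips stand 73 mm ahead of it and the grasp point (between the pads) lies 54 mm ahead of it; z points along the fingers, y is the direction in which the jaws open and shut (so a half turn about z gives the same grasp; the last joint's range is limited). The gripper opens to 85 mm and grips with 20 to 120 N. Pads are 22 mm wide; open, the fingers measure 114 mm over their backs; the gripper's body (76 mm by 85 mm) begins 54 mm behind the grasp point. The pads swing forward as they close: fully open they stand 13 mm farther back than shut.
Start: joints at [1.365, 0.385, 0.008, 0, -1.194, -0.259], TCP at [280.119, 558.689, 303.912] pointing down, gripper open.
Joint ranges: [-3.14, 3.14], [-1.21, 2.06], [-1.07, 1.41], [-3.16, 2.05], [-2.99, -0.16], [-3.1, 3.1]. Speed limits (rad/s): [2.79, 2.79, 3.14, 3.14, 3.14, 3.14].

INTERFACE

Orientations are given as a unit quaternion [x, y, z, w].
In Python, from bench import arm gives the robot as it stands.
- The arm moves only by the tool apply_moves, never from a script. Its argument "increments" is a list that holds one entry, the list of rows, each a list of 7 numbers: the shift along the tool's x, y, z scaled (see below), then the turn, a rotation vector about the tool's x, y, z scaled (see below), then the gripper's target within -1 to 1 (fully open at 1, half-way at 0, shut at -1). A call has 1 to 10 rows; each row is the pose to reach, as a shift and turn from the pose commanded when the call began, along the tool's axes at that moment; what a row does not reach only later rows make up. The controller multiplies each number of a shift by 100 mm and each number of a turn by 0.5 rad. A row lasts 1/10 s, in which the tool goes at most 50 mm and 8.59 degrees, less where a joint would pass 70% of its speed; a pose out of reach is approached as far as the arm can. A call with a number of a shift or a turn outside -1 to 1 is refused whole. A call with a gripper value outside its range is refused whole. The fingers move at their own pace and stop on an object; the grip force is fixed at half the most. Time passes only in rows, so rows that repeat a pose let the fingers close. It gives the time, the measured TCP pose, the force and the opening at its end, in the units of the state.
- arm.read_state(): the state, without advancing time (a new reading comes with each control period).
- arm.get_image(name): name is "side" or "top"; returns a dict with "img" (384x512x3 uint8, red, green, blue), "fx", "fy", "cx", "cy" (pixels), "pose" (4x4, takes a point from camera to world coordinates). Camera axes: x right, y up, looking along -z (the intrinsics and any distortion apply to the point x, -y, -z); pixel columns grow to the right and rows downward; lengths in mm; the calibration is good to about 2 mm. A picture is of the moment at which its call begins. There is no depth.
- arm.job_done(): hands the job in, once; it reports no verdict.
Trained networks look in a picture, given as the dict that the camera call returned (one of the last four; its "shot" number tells which), for a name from the list of things; names that differ only in an ending like _2 or _b are one class to them, and where a whole thing is asked for, a point or a joint stands for the part that bears it (a point fixed in the world has none). Each returns a list of dicts, best first, with "conf" (0 to 1); they miss things now and then, are a little off and sometimes report something else, mostly with a low value. They report only what shows in the picture. A call takes as long as a camera call.
- arm.outline_of(label, picture): "pixels" (384x512 bool, what is visible of it) and "box" ([centre column, centre row, width, height] in pixels, round what is visible of it).
- arm.mark_of(label, picture): "at" ([column, row] in pixels: a listed point, or the origin of a listed thing).
The state is a dict: "clock": time; "joints": joint angles; "joint_vel": joint speeds; "joint_efforts": joint torques, N m; "position": TCP position; "ee_rot": TCP orientation; "contact_force": force on the tool from outside, world axes, zero at the start; "wrist_torque": the same for the moment, N m; "gripper_width": finger opening in mm.
Only numpy, scipy, OpenCV 4.12 (cv2) and the standard library are available. Lean on these libraries where they do the work, as an engineer would, in place of code of your own. Each camera call takes 0.05 s, during which the arm holds its last target.

TASK

Clear the front of the counter by pushing two things along it: push the stone mortar into the wide wooden bay and the low screw-top glass jar into the narrow one, each until it rests against the bay's back rail. Keep both upright and sliding on the counter, never lifting them, and leave everything else where it stands.

Things in the scene. Friction and masses are not known exactly. Their poses are not given: they have to be found in the camera images.
- mortar: stone mortar, an open round bowl with upright sides, outside diameter 104 mm (94 mm at the foot, full width from 10 mm up), 66 mm high, wall 11 mm, 0.45 to 0.75 kg; stands loose on the counter in front of the wide bay (on the robot's side of it). Origin at the centre of its underside, z up
- jar: low screw-top jar of brown glass with a flat black cap, 76 mm diameter, 68 mm high overall (the cap, 74 mm diameter, is the top 15 mm), 0.25 to 0.45 kg; stands loose on the counter in front of the narrow bay (on the robot's side of it). Origin at the centre of its underside, z up
- wide_bay: the wider of two wooden bays fixed to the counter: a U of 30 mm high rails, open towards the robot, 150 mm clear between its two side rails, which reach 50 mm forward from the front face of the back rail (rails 12 to 14 mm thick). Either the left or the right bay. Origin on the counter at the middle of the back rail's front face; x points into the back rail, away from the opening; y along the back rail. The mortar is home with its centre at about x = -52 mm in this frame
- narrow_bay: the narrower wooden bay, the same but 116 mm clear between its side rails; same origin and axes. The jar is home with its centre at about x = -38 mm in this frame
- pestle: bystander: stone pestle standing on its end, 42 mm diameter, 118 mm high, easily knocked over, between the two bays. Origin at the centre of its underside
- pinch_pot: bystander: small white pot, 48 mm diameter, 32 mm high, in the middle nearer to the robot. Origin at the centre of its underside
- plate: bystander: turquoise ceramic plate, 200 mm diameter, 20 mm high, at the left. Origin at the centre of its underside
- ladle: bystander: stainless ladle lying at the right; bowl 84 mm diameter and 32 mm high, handle reaching 250 mm from the bowl's centre along its own -x. Origin at the centre of the bowl's underside
- oil_bottle: bystander: green glass bottle, 60 mm diameter, 140 mm high, far right. Origin at the centre of its underside
- canister: bystander: white canister, 80 mm diameter, 80 mm high, far left. Origin at the centre of its underside
- bowl: bystander: terracotta bowl, 120 mm diameter, 55 mm high, behind the bays. Origin at the centre of its underside

How it is judged:
By the outcome, as a careful person would: the job done as asked, in the order asked, and still so for the second after the job is handed in, with the robot touching nothing.
It also fails if it takes over 61 s, if anything falls off the work surface, if the arm or the gripper's body presses on something with over 40 N, if the wrist force passes 120 N, or if a joint passes its speed limit or range.

## Working session

There is one attempt and no reset: what is moved stays moved. The work goes in short steps, Python scripts to look and compute and a tool call to move; the robot and the scene stay as the last step left them, time stands still between calls to the robot, and variables do not carry over. Pictures are saved under pics/ and viewed, and the job is handed in when it is done.

Besides the shell and the picture viewer there is one more tool, called after "Request:" by a JSON object that holds its "api" and its "payload". apply_moves: Moves the arm, as the interface text tells. Shifts and turns lie within -1 to 1; 1 stands for 100 mm of shift or 0.5 rad of turn. Its arguments: {"type":"object","properties":{"increments":{"type":"array"}},"required":["increments"]}

```bash
ls; mkdir -p pics; python3 - <<'E'
from bench import arm
import cv2, numpy as np
s=arm.read_state(); print({k:np.round(v,3) for k,v in s.items()})
for n in ["top","side"]:
    p=arm.get_image(n); cv2.imwrite(f"pics/{n}0.png",p["img"][:,:,::-1])
    print(n,p["fx"],p["fy"],p["cx"],p["cy"],np.round(p["pose"],3).tolist(),[k for k in p])
    for l in ["mortar","jar","wide_bay","narrow_bay","pestle","pinch_pot","plate","ladle","oil_bottle","canister","bowl"]:
        m=arm.mark_of(l,p); o=arm.outline_of(l,p)
        print(l,[(np.round(x["at"],1).tolist(),round(x["conf"],2)) for x in m[:2]],[(np.round(x["box"],1).tolist(),round(x["conf"],2)) for x in o[:2]])
print(arm.read_state()["clock"])
E
```

```text
pics
{'clock': np.float64(0.0), 'joints': array([ 1.365,  0.386,  0.007, -0.   , -1.194, -0.259]), 'joint_vel': array([-0.001, -0.001,  0.   ,  0.001, -0.   ,  0.   ]), 'joint_efforts': array([-0.0000e+00, -3.9228e+01,  1.8840e+01,  4.1860e+00, -5.0000e-03,
        0.0000e+00]), 'position': array([279.946, 558.318, 302.816]), 'ee_rot': array([ 0.973, -0.23 , -0.   ,  0.001]), 'contact_force': array([-0.049, -0.235, -0.003]), 'wrist_torque': array([-0.007,  0.023,  0.043]), 'gripper_width': np.float64(85.356)}
top 477.1009006038301 477.1009006038301 257.71576100328315 184.94335727706695 [[-0.072, 0.977, -0.202, 367.283], [-0.997, -0.07, 0.016, 5.442], [0.001, 0.203, 0.979, 1270.95], [0.0, 0.0, 0.0, 1.0]] ['img', 'fx', 'fy', 'cx', 'cy', 'pose', 'shot']
mortar [([321.8, 225.4], 0.9)] [([323.0, 221.2, 41.7, 40.4], 0.93)]
jar [([207.6, 225.7], 0.97)] [([202.2, 221.8, 29.7, 27.4], 0.63)]
wide_bay [([308.0, 160.9], 0.59)] [([307.9, 166.3, 60.9, 26.6], 0.97)]
narrow_bay [([185.5, 164.4], 0.89)] [([185.1, 165.2, 55.4, 32.1], 0.71)]
pestle [([250.8, 187.4], 0.83)] []
pinch_pot [([255.3, 245.3]
[... 1056 characters left out ...]
6.4, 178.2, 36.1, 29.5], 0.68)]
pestle [([258.5, 215.2], 0.6), ([264.7, 172.4], 0.56)] [([259.8, 197.6, 13.9, 33.8], 0.74)]
pinch_pot [([214.7, 230.3], 0.63)] [([211.8, 196.6, 22.0, 31.1], 0.73), ([215.9, 224.7, 18.9, 13.4], 0.62)]
plate [([177.8, 160.2], 0.58)] [([175.2, 155.6, 52.2, 28.4], 0.79)]
ladle [([370.0, 291.3], 0.57), ([259.8, 254.5], 0.28)] [([334.9, 301.4, 95.3, 62.5], 0.78)]
oil_bottle [([339.1, 224.5], 0.9), ([298.5, 230.3], 0.37)] [([339.9, 209.8, 16.3, 49.3], 0.8), ([260.4, 246.2, 41.4, 38.3], 0.19)]
canister [([262.5, 170.9], 0.69)] [([262.1, 163.4, 22.1, 27.6], 0.72)]
bowl [([300.3, 194.8], 0.79)] [([299.1, 181.8, 32.0, 24.5], 0.82), ([175.4, 156.8, 53.2, 30.0], 0.21)]
2.3
```

View images.

```bash
python3 - <<'E'
import cv2
a=cv2.imread("pics/top0.png")[90:290,30:450]
cv2.imwrite("pics/top0c.png",cv2.resize(a,None,fx=1.9,fy=1.9,interpolation=cv2.INTER_CUBIC))
a=cv2.imread("pics/side0.png")[120:350,130:430]
cv2.imwrite("pics/side0c.png",cv2.resize(a,None,fx=2.6,fy=2.6,interpolation=cv2.INTER_CUBIC))
E
```

```text
(no output)
```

View pics/top0c.png

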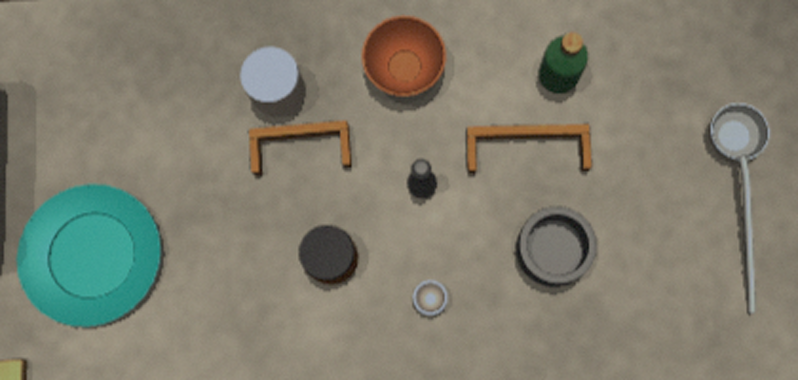

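View pics/side0c.png

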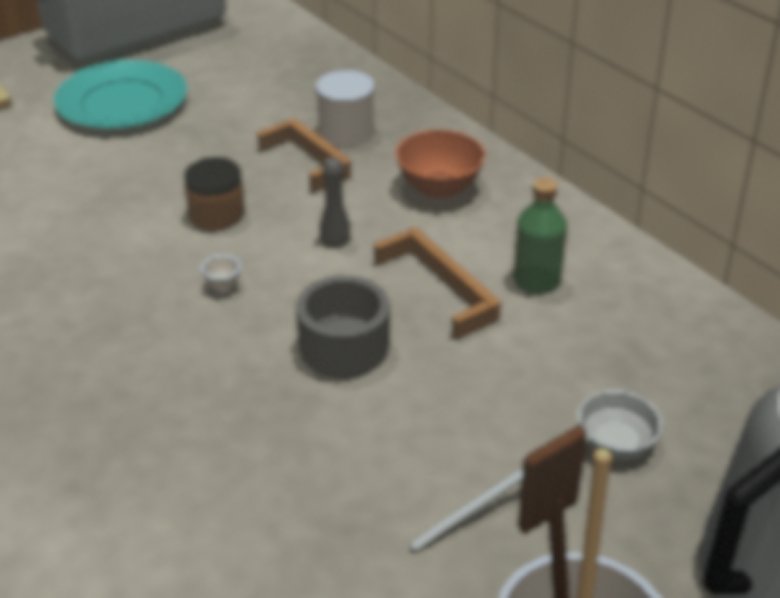

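```bash
cat > h.py <<'E'
import numpy as np, cv2
def ray(p,uv,z):
    P=np.array(p["pose"]); d=np.array([(uv[0]-p["cx"])/p["fx"],-(uv[1]-p["cy"])/p["fy"],-1.])
    d=P[:3,:3]@d; o=P[:3,3]; return o+d*(z-o[2])/d[2]
def proj(p,X):
    P=np.array(p["pose"]); c=P[:3,:3].T@(np.array(X,float)-P[:3,3])
    return np.array([p["cx"]+p["fx"]*c[0]/-c[2],p["cy"]+p["fy"]*-c[1]/-c[2]])
E
python3 - <<'E'
from bench import arm
from h import *
p=arm.get_image("top"); img=p["img"]
np.set_printoptions(precision=1,suppress=True)
for l,h in [("mortar",66),("jar",68),("pestle",0),("pinch_pot",32),("plate",20),("bowl",55),("canister",80)]:
    m=arm.mark_of(l,p)[0]; o=arm.outline_of(l,p)
    print(l,"mark z0",ray(p,m["at"],0)[:2], "outl ctr top",[ray(p,o[0]["box"][:2],h)[:2] if o else None])
# wood
hsv=cv2.cvtColor(img,cv2.COLOR_RGB2HSV)
mk=cv2.inRange(hsv,(5,110,70),(20,255,255))
n,lab,st,ce=cv2.connectedComponentsWithStats(mk)
for i in range(1,n):
    if st[i,4]>60: print(st[i],ce[i])
for name,(x0,x1) in dict(narrow=(150,222),wide=(270,345)).items():
    m=np.zeros_like(mk); m[145:185,x0:x1]=mk[145:185,x0:x1]
    ys,xs=np.nonzero(m)
    W=np.array([ray(p,(x,y),30)[:2] for x,y in zip(xs,ys)])
    r=cv2.minAreaRect(W.astype(np.float32)); print(name,r,"\n",cv2.boxPoints(r))
big=cv2.resize(img[140:260,150:350],None,fx=4,fy=4,interpolation=cv2.INTER_CUBIC)[:,:,::-1]
cv2.imwrite("pics/z.png",big)
# gripper in view? 
print(arm.read_state()["clock"])
E
```

```text
mortar mark z0 [ 511.9 -182. ] outl ctr top [array([ 509.7, -173. ])]
jar mark z0 [533.8 132.4] outl ctr top [array([523.7, 129.8])]
pestle mark z0 [620.2   2.1] outl ctr top [array([630. ,  -0.5])]
pinch_pot mark z0 [462.2  -4. ] outl ctr top [array([459.9,  -2.7])]
plate mark z0 [463.4   2. ] outl ctr top [array([556.7, 467.7])]
bowl mark z0 [798.3   6.8] outl ctr top [array([798.4,  10.1])]
canister mark z0 [780.7 201.7] outl ctr top [array([766.8, 191.8])]
[490  46  15  14 134] [495.7  51.9]
[ 220   98   45   43 1475] [242.2 119.2]
[326 107  10  11  70] [330.6 112. ]
[161 154  54  27 440] [187.  162.2]
[276 155  65  25 493] [307.2 162. ]
[ 40 302   2  35  61] [ 40.5 320.1]
[   8  335   33   49 1175] [ 26.5 360.6]
narrow ((687.0577392578125, 169.4405517578125), (63.96395492553711, 140.31385803222656), 0.8077362775802612) 
 [[654.1 239.1]
 [656.1  98.8]
 [720.   99.7]
 [718.  240. ]]
wide ((662.722900390625, -152.62489318847656), (172.98048400878906, 63.502464294433594), 86.8931655883789) 
 [[ 626.3 -237.3]
 [ 689.7 -240.7]
 [ 699.1  -68. ]
 [ 635.7  -64.5]]
3.05
```

View pics/z.png

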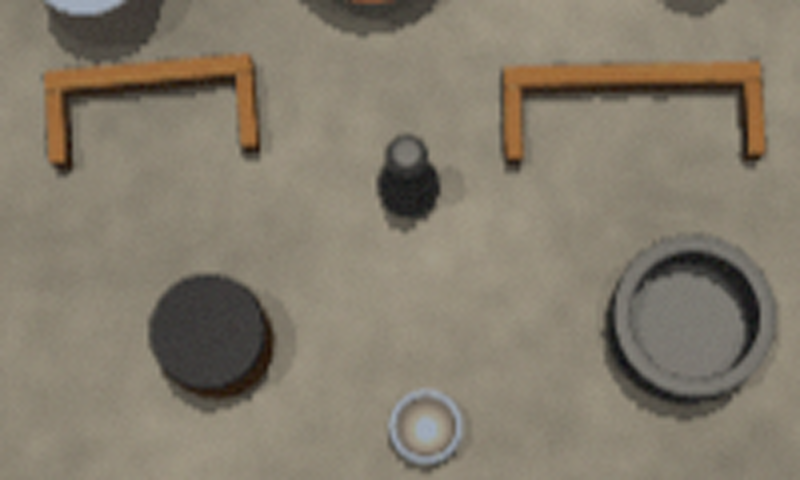

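```bash
python3 - <<'E'
from bench import arm
from h import *
np.set_printoptions(precision=1,suppress=True)
p=arm.get_image("top")
f=lambda X,Y,z: ray(p,(150+(X+.5)/4-.5,140+(Y+.5)/4-.5),z)[:2]
print("mortar",f(694,317,66), "edges",f(612,317,66),f(776,317,66))
print("jar",f(209,332,68),f(148,332,68),f(270,332,68))
print("pestle top",f(406,150,118),"pot",f(426,427,32))
for n,c in dict(narrow=[(66,90),(240,76),(70,164),(243,152)],wide=[(522,88),(742,84),(521,160),(745,155)]).items():
    print(n,[f(*q,30) for q in c])
s=arm.get_image("side")
cv2.imwrite("pics/s2.png",cv2.resize(s["img"][170:280,190:340],None,fx=5,fy=5,interpolation=cv2.INTER_CUBIC)[:,:,::-1])
g=lambda uv,z: ray(s,uv,z)[:2]
for l,h in [("mortar",66),("jar",68),("wide_bay",0),("narrow_bay",0),("pestle",0)]:
    print(l,g(arm.mark_of(l,s)[0]["at"],0))
print("wide/narrow top mark", ray(p,(308,160.9),0), ray(p,(185.5,164.4),0))
E
```

```text
mortar [ 516.1 -173.7] edges [ 519.8 -121.7] [ 512.4 -225.7]
jar [528.3 133.9] [531.  172.4] [525.5  95.4]
pestle top [626.    1.5] pot [461.5   1. ]
narrow [array([703.1, 225.8]), array([704.5, 108.9]), array([652.1, 224.8]), array([652.1, 109.6])]
wide [array([682.7, -79.3]), array([ 674.9, -226.8]), array([633.5, -74.6]), array([ 626.2, -223.8])]
mortar [ 508.9 -174.8]
jar [538.2 128. ]
wide_bay [ 678.9 -155.6]
narrow_bay [703.9 173.8]
pestle [625.3  -7. ]
wide/narrow top mark [ 686.9 -158.     0. ] [701.  178.3   0. ]
```

View pics/s2.png

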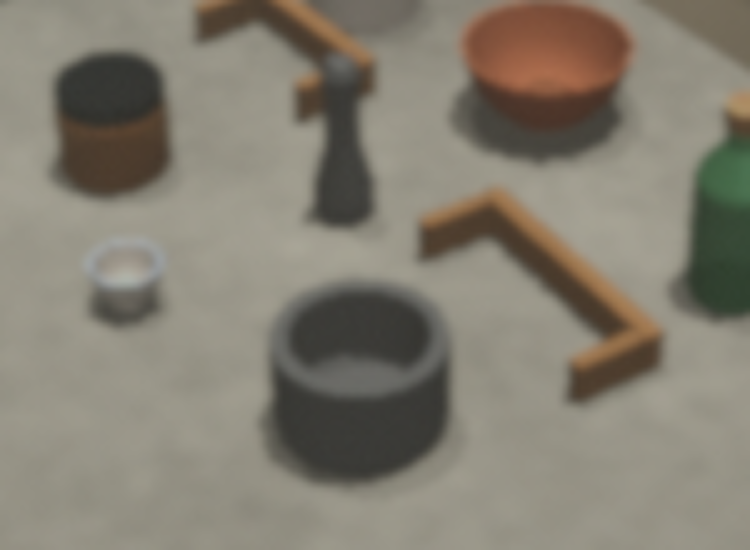

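Request:
{"api": "apply_moves", "payload": {"increments": [[[0.25, 0.33, 0, 0, 0, 0, 1], [0.55, 0.67, 0, 0, 0, 0, 1], [0.8, 1, 0, 0, 0, 0, 1], [0.8, 1, 0, 0, 0, 0, 1]]]}}

```text
clock: 3.8
position: [307.1, 429.1, 304.4]
ee_rot: [0.973, -0.232, -0.0, 0.001]
contact_force: [-0.4, 0.6, 0.2]
gripper_width: 85.4
```

Request:
{"api": "apply_moves", "payload": {"increments": [[[0.25, 0.33, 0, 0, 0, 0, 1], [0.55, 0.67, 0, 0, 0, 0, 1], [0.8, 1, 0, 0, 0, 0, 1]]]}}

```text
clock: 4.1
position: [333.7, 307.2, 304.0]
ee_rot: [0.973, -0.23, 0.0, -0.0]
contact_force: [1.1, -0.2, 0.2]
gripper_width: 85.5
```

Request:
{"api": "apply_moves", "payload": {"increments": [[[0.25, 0.33, 0, 0, 0, 0, 1], [0.55, 0.67, 0, 0, 0, 0, 1], [0.8, 1, 0, 0, 0, 0, 1]]]}}

```text
clock: 4.4
position: [360.5, 181.7, 304.3]
ee_rot: [0.973, -0.23, 0.0, -0.0]
contact_force: [0.9, -0.5, -0.3]
gripper_width: 85.5
```

Request:
{"api": "apply_moves", "payload": {"increments": [[[0.25, 0.33, 0, 0, 0, 0, 1], [0.55, 0.67, 0, 0, 0, 0, 1], [0.8, 1, 0, 0, 0, 0, 1]]]}}

```text
clock: 4.7
position: [387.4, 56.4, 304.5]
ee_rot: [0.973, -0.23, 0.001, -0.001]
contact_force: [0.6, -0.0, 0.1]
gripper_width: 85.5
```

Request:
{"api": "apply_moves", "payload": {"increments": [[[0.25, 0.33, 0, 0, 0, 0, 1], [0.55, 0.67, 0, 0, 0, 0, 1], [0.8, 1, 0, 0, 0, 0, 1], [0.8, 1, 0, 0, 0, 0, 1]]]}}

```text
clock: 5.1
position: [414.3, -70.9, 304.0]
ee_rot: [0.972, -0.234, 0.0, 0.0]
contact_force: [-0.8, 0.2, -0.2]
gripper_width: 85.4
```

Request:
{"api": "apply_moves", "payload": {"increments": [[[0.25, 0.3, 0, 0, 0, -0.25, 1], [0.5, 0.6, 0, 0, 0, -0.5, 1], [0.76, 0.9, 0, 0, 0, -0.75, 1], [0.76, 0.9, 0, 0, 0, -1, 1], [0.76, 0.9, 0, 0, 0, -1, 1]]]}}

```text
clock: 5.6
position: [441.6, -182.4, 303.6]
ee_rot: [1.0, 0.017, -0.0, -0.0]
contact_force: [0.1, -0.3, -0.1]
gripper_width: 85.3
```

Request:
{"api": "apply_moves", "payload": {"increments": [[[0, 0, 0.3, 0, 0, -0.13, 1], [0, 0, 0.7, 0, 0, -0.26, 1], [0, 0, 1, 0, 0, -0.26, 1], [0, 0, 1, 0, 0, -0.26, 1]]]}}

```text
clock: 6.0
position: [439.0, -180.6, 200.6]
ee_rot: [0.997, 0.082, -0.004, -0.001]
contact_force: [-0.9, 0.1, 0.2]
gripper_width: 85.5
```

```bash
python3 - <<'E'
from bench import arm
from h import *
s=arm.read_state(); print(s["position"],s["ee_rot"],s["joints"],s["clock"])
from scipy.spatial.transform import Rotation as R
print(R.from_quat(s["ee_rot"]).as_matrix().round(3))
p=arm.get_image("top"); q=arm.get_image("side")
cv2.imwrite("pics/a.png",np.hstack([cv2.resize(i["img"],None,fx=.78,fy=.78) for i in (p,q)])[:,:,::-1])
E
```

```text
[ 438.95536925 -180.59568244  200.55568098] [ 0.99663513  0.08184261 -0.00436624 -0.00107074] [-4.74418345e-02  2.43855385e-01 -4.91556216e-01 -1.33365732e-03
 -8.44320975e-01  1.78299866e+00] 6.0
[[ 0.987  0.163 -0.009]
 [ 0.163 -0.987  0.001]
 [-0.009 -0.003 -1.   ]]
```

View pics/a.png

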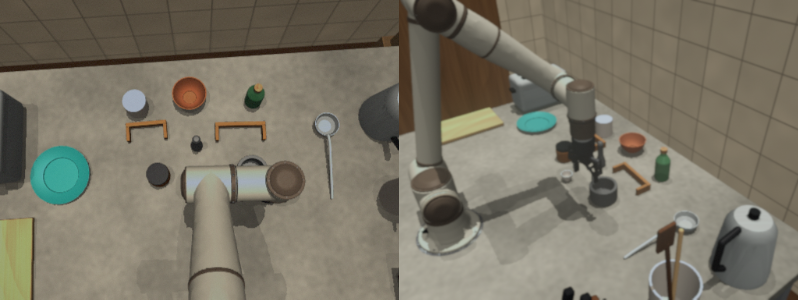

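Request:
{"api": "apply_moves", "payload": {"increments": [[[0, 0, 0.3, 0, 0, 0, 1], [0, 0, 0.6, 0, 0, 0, 1], [0, 0, 0.9, 0, 0, 0, 1], [0, 0, 0.9, 0, 0, 0, 1], [0, 0, 0.9, 0, 0, 0, 1]]]}}

```text
clock: 6.6
position: [442.7, -182.0, 115.7]
ee_rot: [0.997, 0.083, 0.001, 0.0]
contact_force: [0.9, 0.7, 0.1]
gripper_width: 85.2
```

Request:
{"api": "apply_moves", "payload": {"increments": [[[0, 0.04, 0.15, 0, 0, 0, 1], [0, 0.04, 0.34, 0, 0, 0, 1], [0, 0.04, 0.34, 0, 0, 0, 1], [0, 0.04, 0.34, 0, 0, 0, 1]]]}}

```text
clock: 7.0
position: [443.2, -186.1, 81.8]
ee_rot: [0.997, 0.083, 0.002, 0.0]
contact_force: [-0.3, -0.5, -0.2]
gripper_width: 85.4
```

```bash
python3 - <<'E'
from bench import arm
from h import *
s=arm.read_state(); print(s["position"],s["contact_force"],s["clock"])
q=arm.get_image("side")
cv2.imwrite("pics/b.png",cv2.resize(q["img"][130:310,150:350],None,fx=3.3,fy=3.3,interpolation=cv2.INTER_CUBIC)[:,:,::-1])
E
```

```text
[ 443.16591869 -186.11546399   81.78868992] [-0.25706807 -0.52365685 -0.16681216] 7.0
```

View pics/b.png

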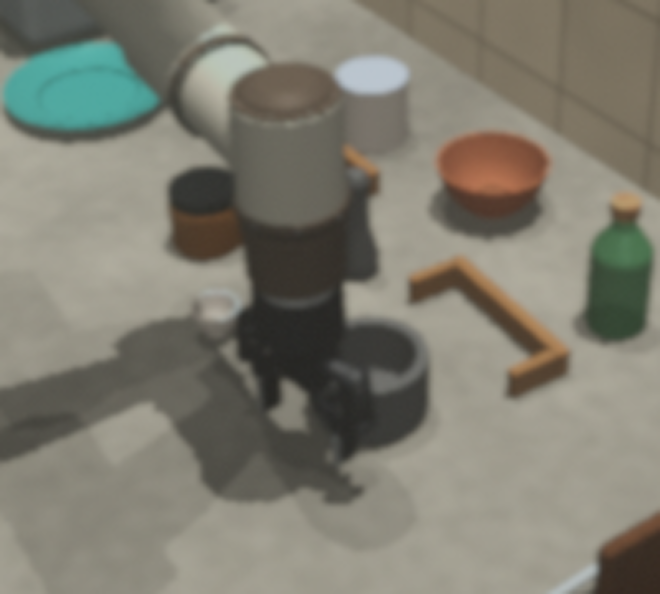

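Request:
{"api": "apply_moves", "payload": {"increments": [[[0.08, 0, 0, 0, 0, 0, 1], [0.16, 0, 0, 0, 0, 0, 1], [0.22, 0, 0, 0, 0, 0, 1], [0.26, 0, 0, 0, 0, 0, 1], [0.3, 0, 0, 0, 0, 0, 1], [0.34, 0, 0, 0, 0, 0, 1], [0.38, 0, 0, 0, 0, 0, 1], [0.42, 0, 0, 0, 0, 0, 1], [0.46, 0, 0, 0, 0, 0, 1], [0.5, 0, 0, 0, 0, 0, 1]]]}}

```text
clock: 8.05
position: [487.3, -178.1, 79.5]
ee_rot: [0.997, 0.082, -0.005, -0.001]
contact_force: [-8.7, -1.7, 6.9]
gripper_width: 85.7
```

Request:
{"api": "apply_moves", "payload": {"increments": [[[0.05, 0, 0, 0, 0, 0, 1], [0.1, 0, 0, 0, 0, 0, 1], [0.15, 0, 0, 0, 0, 0, 1], [0.2, 0, 0, 0, 0, 0, 1], [0.25, 0, 0, 0, 0, 0, 1], [0.3, 0, 0, 0, 0, 0, 1], [0.35, 0, 0, 0, 0, 0, 1], [0.4, 0, 0, 0, 0, 0, 1], [0.4, 0, 0, 0, 0, 0, 1]]]}}

```text
clock: 8.95
position: [528.5, -171.5, 79.6]
ee_rot: [0.997, 0.082, -0.003, -0.0]
contact_force: [-4.4, -1.7, 4.5]
gripper_width: 85.6
```

```bash
python3 - <<'E'
from bench import arm
from h import *
s=arm.read_state(); print(s["position"],s["contact_force"],s["clock"])
q=arm.get_image("side");p=arm.get_image("top")
cv2.imwrite("pics/c.png",np.hstack([cv2.resize(q["img"][170:310,200:350],(400,373),interpolation=cv2.INTER_CUBIC),cv2.resize(p["img"][140:280,250:400],(400,373),interpolation=cv2.INTER_CUBIC)])[:,:,::-1])
E
```

```text
[ 528.54905067 -171.47786142   79.59206799] [-4.39693605 -1.74735785  4.48192322] 8.95
```

View pics/c.png

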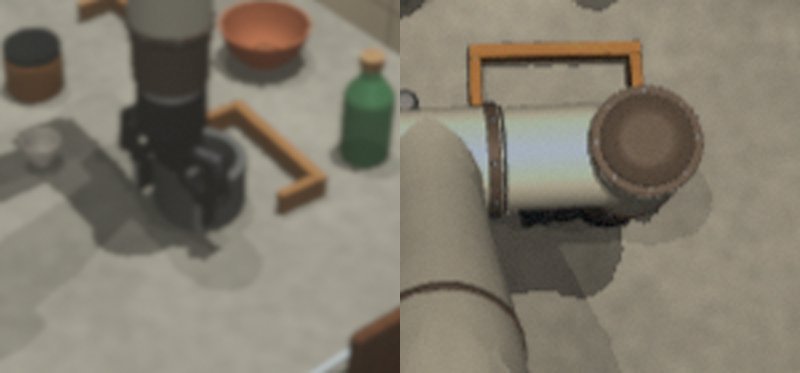

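Request:
{"api": "apply_moves", "payload": {"increments": [[[-0.05, 0, 0, 0, 0, 0, 1], [-0.1, 0, 0, 0, 0, 0, 1], [-0.1, 0, -0.04, 0, 0, 0, 1], [-0.1, 0, -0.08, 0, 0, 0, 1], [-0.1, 0, -0.08, 0, 0, 0, 1]]]}}

```text
clock: 9.55
position: [521.6, -172.9, 88.8]
ee_rot: [0.997, 0.083, 0.001, 0.0]
contact_force: [-0.0, 0.0, 0.5]
gripper_width: 85.6
```

Request:
{"api": "apply_moves", "payload": {"increments": [[[0.04, 0, 0, 0, 0, 0, 1], [0.07, 0, 0, 0, 0, 0, 1], [0.1, 0, 0, 0, 0, 0, 1], [0.13, 0, 0, 0, 0, 0, 1], [0.16, 0, 0, 0, 0, 0, 1], [0.19, 0, 0, 0, 0, 0, 1], [0.22, 0, 0, 0, 0, 0, 1], [0.25, 0, 0, 0, 0, 0, 1]]]}}

```text
clock: 10.35
position: [541.8, -169.2, 87.6]
ee_rot: [0.997, 0.082, -0.005, -0.001]
contact_force: [-9.4, -2.0, 7.8]
gripper_width: 85.4
```

Request:
{"api": "apply_moves", "payload": {"increments": [[[0.04, 0, 0, 0, 0, 0, 1], [0.08, 0, 0, 0, 0, 0, 1], [0.12, 0, 0, 0, 0, 0, 1], [0.16, 0, 0, 0, 0, 0, 1], [0.2, 0, 0, 0, 0, 0, 1], [0.24, 0, 0, 0, 0, 0, 1], [0.28, 0, 0, 0, 0, 0, 1], [0.32, 0, 0, 0, 0, 0, 1]]]}}

```text
clock: 11.15
position: [573.7, -164.0, 87.6]
ee_rot: [0.997, 0.082, -0.005, -0.0]
contact_force: [-8.1, -2.4, 7.8]
gripper_width: 85.3
```

```bash
python3 - <<'E'
from bench import arm
from h import *
s=arm.read_state(); print(s["position"],s["contact_force"],s["clock"])
q=arm.get_image("side")
cv2.imwrite("pics/d.png",cv2.resize(q["img"][170:300,210:360],None,fx=4.4,fy=4.4,interpolation=cv2.INTER_CUBIC)[:,:,::-1])
E
```

```text
[ 573.65701776 -164.00083759   87.60046818] [-8.05588432 -2.41290263  7.8068785 ] 11.15
```

View pics/d.png

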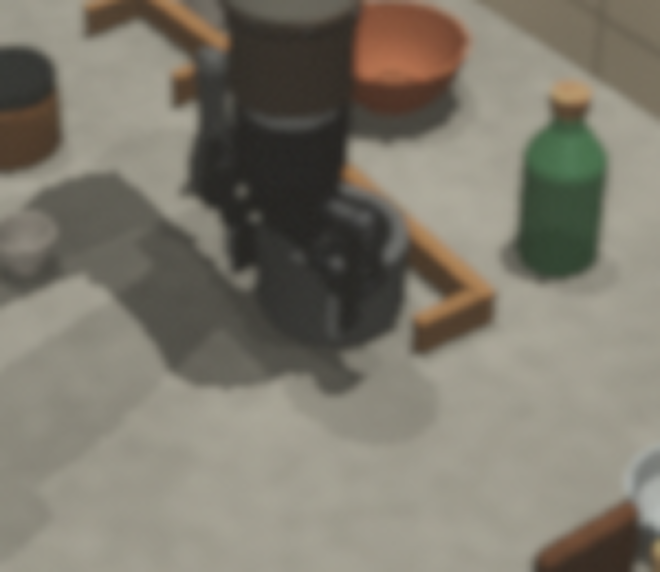

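Request:
{"api": "apply_moves", "payload": {"increments": [[[0.02, 0, 0, 0, 0, 0, 1], [0.04, 0, 0, 0, 0, 0, 1], [0.06, 0, 0, 0, 0, 0, 1], [0.08, 0, 0, 0, 0, 0, 1]]]}}

```text
clock: 11.6
position: [581.6, -162.7, 87.6]
ee_rot: [0.997, 0.082, -0.004, -0.0]
contact_force: [-9.4, -0.8, 5.7]
gripper_width: 85.3
```

Request:
{"api": "apply_moves", "payload": {"increments": [[[0.01, 0, 0, 0, 0, 0, 1], [0.02, 0, 0, 0, 0, 0, 1], [0.03, 0, 0, 0, 0, 0, 1]]]}}

```text
clock: 11.9
position: [584.5, -162.2, 87.6]
ee_rot: [0.997, 0.082, -0.004, -0.0]
contact_force: [-8.7, -0.9, 7.0]
gripper_width: 85.0
```

Request:
{"api": "apply_moves", "payload": {"increments": [[[0.01, 0, 0, 0, 0, 0, 1], [0.02, 0, 0, 0, 0, 0, 1], [0.03, 0, 0, 0, 0, 0, 1]]]}}

```text
clock: 12.2
position: [587.5, -161.7, 87.6]
ee_rot: [0.997, 0.082, -0.004, -0.0]
contact_force: [-7.8, -1.6, 7.3]
gripper_width: 85.5
```

Request:
{"api": "apply_moves", "payload": {"increments": [[[0.01, 0, 0, 0, 0, 0, 1], [0.02, 0, 0, 0, 0, 0, 1], [0.03, 0, 0, 0, 0, 0, 1]]]}}

```text
clock: 12.5
position: [589.8, -161.4, 87.6]
ee_rot: [0.997, 0.082, -0.005, -0.0]
contact_force: [-11.3, -2.3, 8.9]
gripper_width: 85.3
```

Request:
{"api": "apply_moves", "payload": {"increments": [[[0.01, 0, 0, 0, 0, 0, 1], [0.02, 0, 0, 0, 0, 0, 1], [0.02, 0, 0, 0, 0, 0, 1]]]}}

```text
clock: 12.8
position: [590.1, -161.3, 87.6]
ee_rot: [0.997, 0.082, -0.007, -0.001]
contact_force: [-13.8, -1.8, 11.3]
gripper_width: 85.6
```

```bash
python3 - <<'E'
from bench import arm
from h import *
s=arm.read_state(); print(s["position"],s["contact_force"],s["clock"])
q=arm.get_image("side");p=arm.get_image("top")
cv2.imwrite("pics/e.png",np.hstack([cv2.resize(q["img"][180:280,240:340],(400,400),interpolation=cv2.INTER_CUBIC),cv2.resize(p["img"][140:240,250:350],(400,400),interpolation=cv2.INTER_CUBIC)])[:,:,::-1])
E
```

```text
[ 590.13076502 -161.30876611   87.56626081] [-13.814845    -1.76238153  11.34178059] 12.8
```

View pics/e.png

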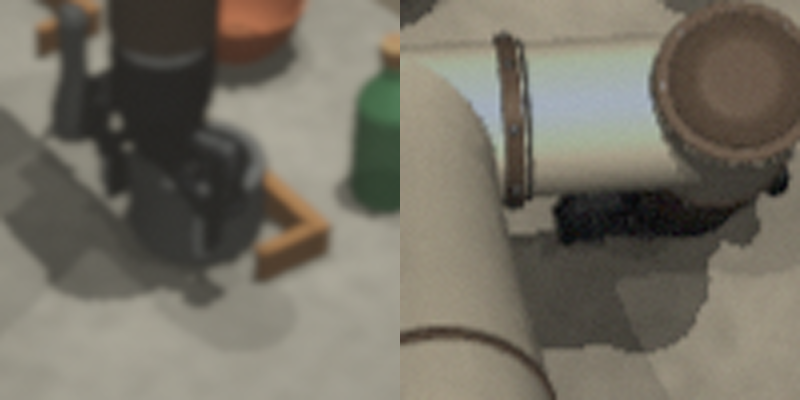

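Request:
{"api": "apply_moves", "payload": {"increments": [[[0.02, 0, 0, 0, 0, 0, 1], [0.03, 0, 0, 0, 0, 0, 1], [0.03, 0, 0, 0, 0, 0, 1]]]}}

```text
clock: 13.2
position: [590.6, -161.2, 87.5]
ee_rot: [0.997, 0.081, -0.011, -0.001]
contact_force: [-18.6, -2.7, 16.5]
gripper_width: 85.1
```

Request:
{"api": "apply_moves", "payload": {"increments": [[[-0.04, 0, 0, 0, 0, 0, 1], [-0.1, 0, 0, 0, 0, 0, 1], [-0.3, 0, 0, 0, 0, 0, 1], [-0.6, 0, 0, 0, 0, 0, 1], [-0.9, 0, 0, 0, 0, 0, 1], [-1, 0, 0, 0, 0, 0, 1], [-1, 0, 0, 0, 0, 0, 1]]]}}

```text
clock: 13.9
position: [499.6, -176.5, 88.1]
ee_rot: [0.997, 0.082, 0.0, 0.0]
contact_force: [0.9, 0.2, 0.1]
gripper_width: 85.3
```

Request:
{"api": "apply_moves", "payload": {"increments": [[[-0.3, 0, -0.3, 0, 0, 0, 1], [-0.6, 0, -0.6, 0, 0, 0, 0.4], [-0.9, 0, -1, 0, 0, 0, 0.2], [-0.9, 0, -1, 0, 0, 0, 0.2]]]}}

```text
clock: 14.3
position: [412.5, -191.7, 192.9]
ee_rot: [0.997, 0.083, 0.005, 0.001]
contact_force: [1.2, 0.3, 0.4]
gripper_width: 51.3
```

```bash
python3 - <<'E'
from bench import arm
from h import *
np.set_printoptions(precision=1,suppress=True)
s=arm.read_state(); print(s["position"],s["contact_force"],s["clock"],s["gripper_width"])
q=arm.get_image("side");p=arm.get_image("top")
cv2.imwrite("pics/f.png",np.hstack([cv2.resize(q["img"][170:280,240:350],(400,400),interpolation=cv2.INTER_CUBIC),cv2.resize(p["img"][130:240,250:360],(400,400),interpolation=cv2.INTER_CUBIC)])[:,:,::-1])
cv2.imwrite("pics/fr.png",p["img"][:,:,::-1])
E
```

```text
[ 412.5 -191.7  192.9] [1.2 0.3 0.4] 14.3 51.331684521273395
```

View pics/f.png

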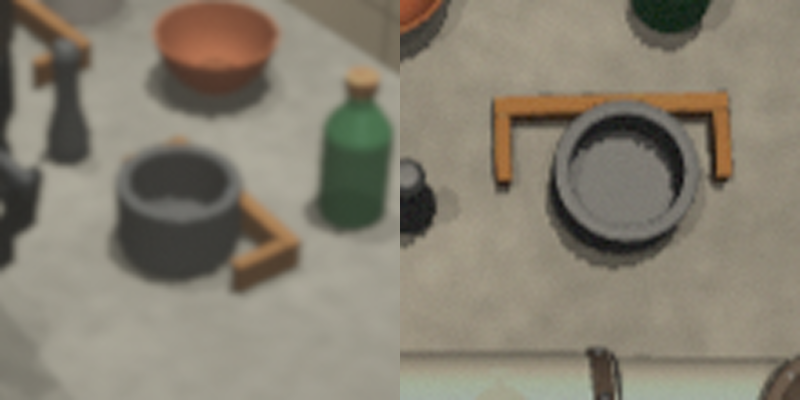

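```bash
python3 - <<'E'
from bench import arm
from h import *
np.set_printoptions(precision=1,suppress=True)
p=arm.get_image("top")
k=400/110
f=lambda X,Y,z: ray(p,(250+(X-400+.5)/k-.5,130+(Y+.5)/k-.5),z)[:2]
m=f(626,172,66); a=f(510,118,30); b=f(712,113,30); print(m,a,b,f(554,172,66),f(698,172,66),f(626,100,66),f(626,244,66))
yv=(a-b)/np.linalg.norm(a-b); xv=np.array([yv[1],-yv[0]]); o=(a+b)/2
print("bay frame",(m-o)@xv,(m-o)@yv)
o2=arm.mark_of("mortar",p)[0]; print(ray(p,o2["at"],0))
E
```

```text
[ 626.9 -155.3] [681.5 -78.6] [ 674.6 -227.7] [ 630.6 -104.2] [ 623.3 -206.4] [ 679.7 -160.3] [ 575.1 -150.4]
bay frame -50.94614419096106 -4.510126649223233
[ 623.5 -154.3    0. ]
```

Request:
{"api": "apply_moves", "payload": {"increments": [[[0.1, -0.33, -0.1, 0, 0, 0, 0.2], [0.2, -0.67, -0.1, 0, 0, 0, 0.2], [0.31, -1, -0.1, 0, 0, 0, 0.2]]]}}

```text
clock: 14.8
position: [426.2, -86.0, 196.8]
ee_rot: [0.997, 0.082, -0.001, 0.0]
contact_force: [0.4, 0.2, -0.1]
gripper_width: 51.3
```

Request:
{"api": "apply_moves", "payload": {"increments": [[[0.1, -0.33, 0, 0, 0, 0, 0.2], [0.2, -0.67, 0, 0, 0, 0, 0.2], [0.31, -1, 0, 0, 0, 0, 0.2]]]}}

```text
clock: 15.1
position: [440.1, 18.4, 196.5]
ee_rot: [0.997, 0.083, -0.001, 0.0]
contact_force: [1.4, -0.1, 0.0]
gripper_width: 51.1
```

Request:
{"api": "apply_moves", "payload": {"increments": [[[0.1, -0.33, 0, 0, 0, -0.05, 0.2], [0.2, -0.67, 0, 0, 0, -0.1, 0.2], [0.31, -0.98, 0, 0, 0, -0.1, 0.2], [0.31, -0.98, 0, 0, 0, -0.1, 0.2], [0.31, -0.98, 0, 0, 0, -0.1, 0.2]]]}}

```text
clock: 15.6
position: [454.2, 119.2, 196.3]
ee_rot: [0.994, 0.108, -0.001, 0.001]
contact_force: [-0.2, -0.6, 0.3]
gripper_width: 51.4
```

```bash
python3 - <<'E'
from bench import arm
from h import *
np.set_printoptions(precision=3,suppress=True)
s=arm.read_state(); print(s["position"],s["ee_rot"],s["joints"],s["clock"])
q=arm.get_image("side")
cv2.imwrite("pics/g.png",cv2.resize(q["img"][100:280,150:350],None,fx=3.3,fy=3.3,interpolation=cv2.INTER_CUBIC)[:,:,::-1])
E
```

```text
[454.167 119.213 196.292] [ 0.994  0.108 -0.001  0.001] [ 0.604  0.24  -0.512 -0.    -0.823  1.184] 15.6
```

View pics/g.png

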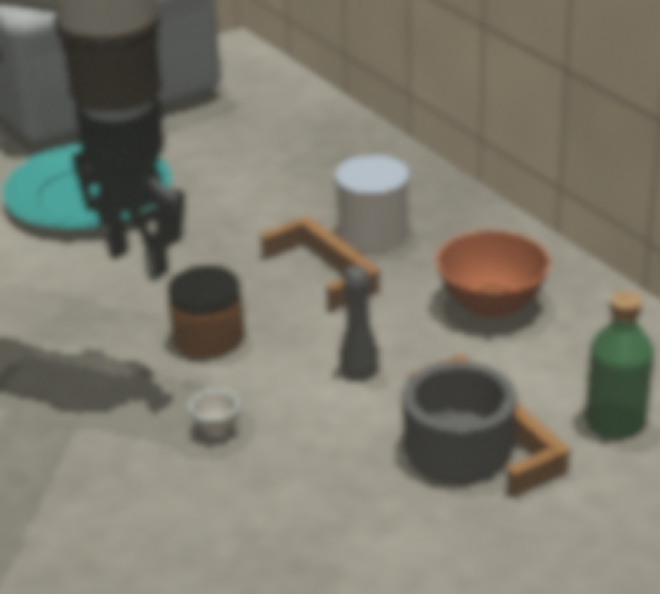

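Request:
{"api": "apply_moves", "payload": {"increments": [[[0, 0, 0.3, 0, 0, 0, 0.2], [0, 0.01, 0.6, 0, 0, 0, 0.2], [0, 0.01, 0.9, 0, 0, 0, 0.2], [0, 0.01, 1, 0, 0, 0, 0.2], [0, 0.01, 1, 0, 0, 0, 0.2]]]}}

```text
clock: 16.15
position: [453.6, 116.0, 96.6]
ee_rot: [0.994, 0.107, -0.002, 0.001]
contact_force: [0.2, 0.8, 0.6]
gripper_width: 51.1
```

Request:
{"api": "apply_moves", "payload": {"increments": [[[0.03, 0, 0.04, 0, 0, 0, 0.2], [0.1, 0, 0.08, 0, 0, 0, 0.2], [0.17, 0, 0.08, 0, 0, 0, 0.2], [0.22, 0, 0.08, 0, 0, 0, 0.2], [0.26, 0, 0.08, 0, 0, 0, 0.2], [0.29, 0, 0.08, 0, 0, 0, 0.2], [0.32, 0, 0.08, 0, 0, 0, 0.2], [0.35, 0, 0.08, 0, 0, 0, 0.2], [0.38, 0, 0.08, 0, 0, 0, 0.2], [0.41, 0, 0.08, 0, 0, 0, 0.2]]]}}

```text
clock: 17.15
position: [492.5, 125.3, 89.7]
ee_rot: [0.994, 0.107, -0.002, 0.001]
contact_force: [-5.9, 0.9, 4.9]
gripper_width: 51.4
```

```bash
python3 - <<'E'
from bench import arm
from h import *
np.set_printoptions(precision=3,suppress=True)
s=arm.read_state(); print(s["position"],s["ee_rot"],s["joints"],s["clock"])
q=arm.get_image("side")
cv2.imwrite("pics/i.png",cv2.resize(q["img"][120:250,150:300],None,fx=4.4,fy=4.4,interpolation=cv2.INTER_CUBIC)[:,:,::-1])
E
```

```text
[492.538 125.304  89.664] [ 0.994  0.107 -0.002  0.001] [ 0.569  0.46  -0.526 -0.002 -0.589  1.219] 17.15
```

View pics/i.png

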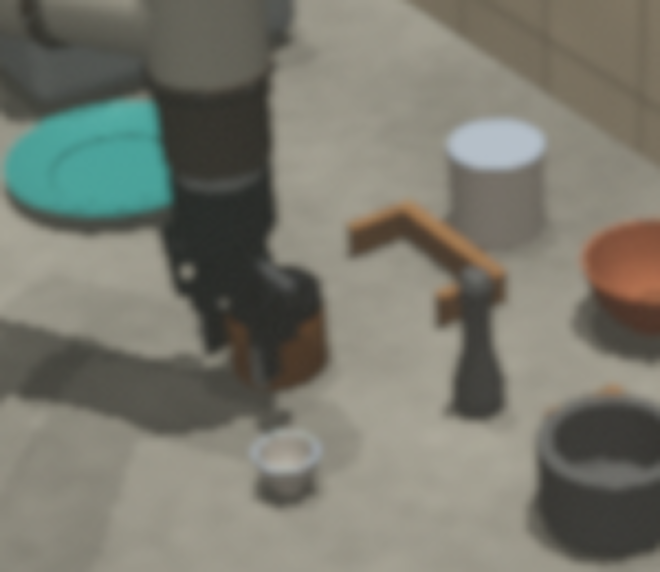

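Request:
{"api": "apply_moves", "payload": {"increments": [[[0.04, 0, 0, 0, 0, 0, 0.2], [0.09, 0, 0, 0, 0, 0, 0.2], [0.14, 0, 0, 0, 0, 0, 0.2], [0.19, 0, 0, 0, 0, 0, 0.2], [0.24, 0, 0, 0, 0, 0, 0.2], [0.29, 0, 0, 0, 0, 0, 0.2], [0.34, 0, 0, 0, 0, 0, 0.2], [0.39, 0, 0, 0, 0, 0, 0.2], [0.43, 0, 0, 0, 0, 0, 0.2], [0.46, 0, 0, 0, 0, 0, 0.2]]]}}

```text
clock: 18.2
position: [537.9, 134.8, 89.5]
ee_rot: [0.994, 0.107, -0.002, 0.001]
contact_force: [-7.2, -0.7, 4.4]
gripper_width: 51.3
```

```bash
python3 - <<'E'
from bench import arm
from h import *
np.set_printoptions(precision=3,suppress=True)
q=arm.get_image("side"); p=arm.get_image("top")
cv2.imwrite("pics/j.png",np.hstack([cv2.resize(i,(400,400),interpolation=cv2.INTER_CUBIC) for i in (q["img"][120:240,180:300],p["img"][130:250,140:260])])[:,:,::-1])
E
```

```text
(no output)
```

View pics/j.png

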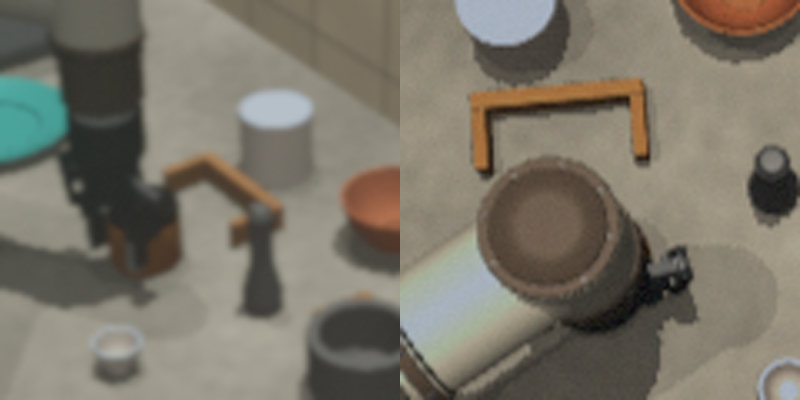

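Jar is cradled between the fingers and sliding upright; the pestle is clear. I'll continue.

Request:
{"api": "apply_moves", "payload": {"increments": [[[0.04, 0, 0, 0, 0, 0, 0.2], [0.09, 0, 0, 0, 0, 0, 0.2], [0.14, 0, 0, 0, 0, 0, 0.2], [0.19, 0, 0, 0, 0, 0, 0.2], [0.24, 0, 0, 0, 0, 0, 0.2], [0.29, 0, 0, 0, 0, 0, 0.2], [0.34, 0, 0, 0, 0, 0, 0.2], [0.39, 0, 0, 0, 0, 0, 0.2], [0.43, 0, 0, 0, 0, 0, 0.2], [0.46, 0, 0, 0, 0, 0, 0.2]]]}}

```text
clock: 19.3
position: [584.5, 145.7, 89.8]
ee_rot: [0.994, 0.107, 0.0, -0.0]
contact_force: [-3.1, -0.4, -1.0]
gripper_width: 51.6
```

Request:
{"api": "apply_moves", "payload": {"increments": [[[0.04, 0, 0, 0, 0, 0, 0.2], [0.08, 0, 0, 0, 0, 0, 0.2], [0.12, 0, 0, 0, 0, 0, 0.2], [0.16, 0, 0, 0, 0, 0, 0.2], [0.2, 0, 0, 0, 0, 0, 0.2], [0.24, 0, 0, 0, 0, 0, 0.2], [0.27, 0, 0, 0, 0, 0, 0.2], [0.3, 0, 0, 0, 0, 0, 0.2]]]}}

```text
clock: 20.1
position: [613.6, 152.0, 89.9]
ee_rot: [0.994, 0.107, -0.0, 0.0]
contact_force: [-1.6, -0.9, -1.2]
gripper_width: 51.2
```

```bash
python3 - <<'E'
from bench import arm
from h import *
np.set_printoptions(precision=3,suppress=True)
q=arm.get_image("side"); p=arm.get_image("top")
cv2.imwrite("pics/k.png",np.hstack([cv2.resize(i,(400,400),interpolation=cv2.INTER_CUBIC) for i in (q["img"][120:240,180:300],p["img"][130:250,140:260])])[:,:,::-1])
E
```

```text
(no output)
```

View pics/k.png

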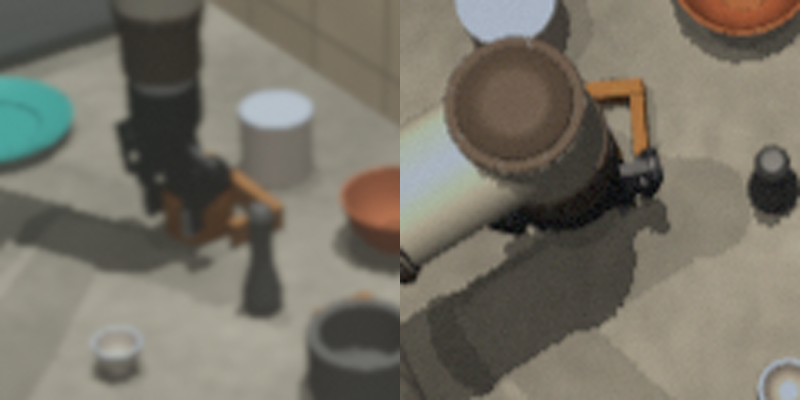

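Request:
{"api": "apply_moves", "payload": {"increments": [[[0.02, 0, 0, 0, 0, 0, 0.2], [0.04, 0, 0, 0, 0, 0, 0.2], [0.06, 0, 0, 0, 0, 0, 0.2], [0.08, 0, 0, 0, 0, 0, 0.2], [0.1, 0, 0, 0, 0, 0, 0.2]]]}}

```text
clock: 20.7
position: [623.3, 154.1, 89.9]
ee_rot: [0.994, 0.107, -0.0, -0.0]
contact_force: [-2.8, -0.7, -1.3]
gripper_width: 51.6
```

Request:
{"api": "apply_moves", "payload": {"increments": [[[0.01, 0, 0, 0, 0, 0, 0.2], [0.02, 0, 0, 0, 0, 0, 0.2], [0.03, 0, 0, 0, 0, 0, 0.2]]]}}

```text
clock: 21.0
position: [626.1, 154.7, 89.9]
ee_rot: [0.994, 0.107, -0.0, 0.0]
contact_force: [-3.1, -0.3, 0.7]
gripper_width: 51.3
```

Request:
{"api": "apply_moves", "payload": {"increments": [[[0.01, 0, 0, 0, 0, 0, 0.2], [0.02, 0, 0, 0, 0, 0, 0.2], [0.03, 0, 0, 0, 0, 0, 0.2]]]}}

```text
clock: 21.3
position: [629.1, 155.4, 89.9]
ee_rot: [0.994, 0.107, 0.0, -0.0]
contact_force: [-2.0, 0.1, -0.7]
gripper_width: 51.0
```

Request:
{"api": "apply_moves", "payload": {"increments": [[[0.01, 0, 0, 0, 0, 0, 0.2], [0.02, 0, 0, 0, 0, 0, 0.2], [0.03, 0, 0, 0, 0, 0, 0.2]]]}}

```text
clock: 21.6
position: [630.3, 155.6, 89.8]
ee_rot: [0.994, 0.107, -0.002, 0.001]
contact_force: [-8.6, 0.0, 3.7]
gripper_width: 51.4
```

Request:
{"api": "apply_moves", "payload": {"increments": [[[0.01, 0, 0, 0, 0, 0, 0.2], [0.02, 0, 0, 0, 0, 0, 0.2], [0.02, 0, 0, 0, 0, 0, 0.2]]]}}

```text
clock: 21.9
position: [630.7, 155.6, 89.8]
ee_rot: [0.994, 0.107, -0.004, 0.001]
contact_force: [-11.8, 0.5, 6.2]
gripper_width: 51.6
```

Request:
{"api": "apply_moves", "payload": {"increments": [[[-0.04, 0, 0, 0, 0, 0, 0.2], [-0.1, 0, 0, 0, 0, 0, 0.2], [-0.3, 0, 0, 0, 0, 0, 0.2], [-0.6, 0, 0, 0, 0, 0, 0.2], [-0.9, 0, 0, 0, 0, 0, 0.2], [-1, 0, 0, 0, 0, 0, 0.2]]]}}

```text
clock: 22.5
position: [534.7, 134.7, 90.5]
ee_rot: [0.994, 0.108, 0.0, -0.0]
contact_force: [1.3, 0.3, 0.6]
gripper_width: 51.5
```

Request:
{"api": "apply_moves", "payload": {"increments": [[[-0.3, 0, -0.3, 0, 0, 0, 0.2], [-0.6, 0, -0.6, 0, 0, 0, 0.2], [-0.9, 0, -1, 0, 0, 0, 0.2], [-0.9, 0, -1, 0, 0, 0, 0.2]]]}}

```text
clock: 22.9
position: [448.9, 116.6, 195.6]
ee_rot: [0.994, 0.108, 0.006, -0.003]
contact_force: [1.8, 0.3, 0.6]
gripper_width: 51.5
```

```bash
python3 - <<'E'
from bench import arm
from h import *
s=arm.read_state(); print(s["position"],s["contact_force"],s["clock"])
q=arm.get_image("side"); p=arm.get_image("top")
cv2.imwrite("pics/l.png",np.hstack([cv2.resize(i,(400,400),interpolation=cv2.INTER_CUBIC) for i in (q["img"][120:240,180:300],p["img"][130:250,140:260])])[:,:,::-1])
cv2.imwrite("pics/lt.png",cv2.resize(p["img"],(800,600))[:,:,::-1])
E
```

```text
[448.8978981  116.60050156 195.61604304] [1.77241183 0.28589273 0.63651767] 22.9
```

View pics/l.png

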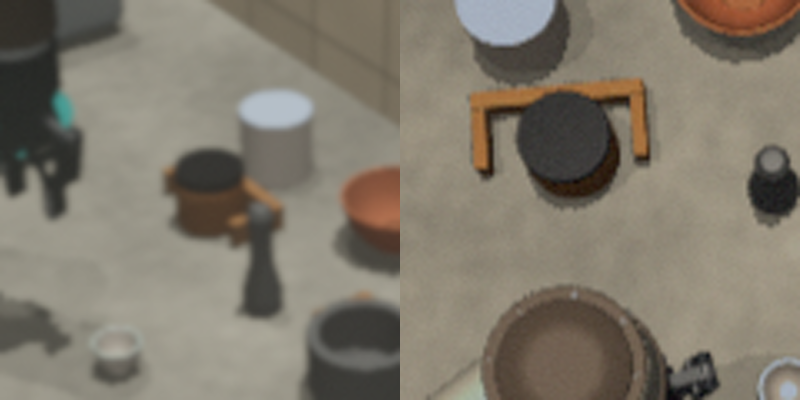

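View pics/lt.png

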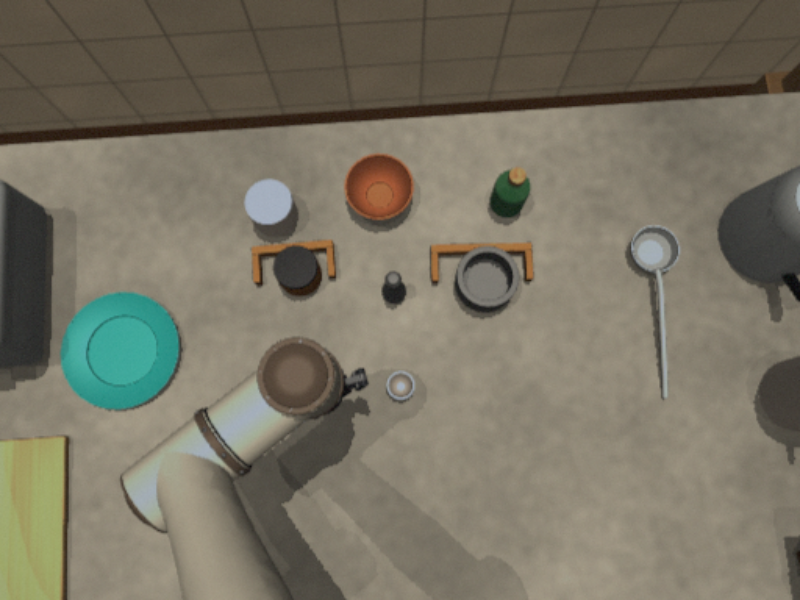

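```bash
python3 - <<'E'
from bench import arm
from h import *
np.set_printoptions(precision=1,suppress=True)
p=arm.get_image("top"); k=400/120
f=lambda X,Y,z: ray(p,(140+(X-400+.5)/k-.5,130+(Y+.5)/k-.5),z)[:2]
m=f(565,137,68); a=f(490,109,30); b=f(631,99,30); print(m,a,b)
yv=(a-b)/np.linalg.norm(a-b); xv=np.array([yv[1],-yv[0]]); o=(a+b)/2
print("bay frame",(m-o)@xv,(m-o)@yv)
o0=cv2.imread("pics/top0.png")[:,:,::-1]
d=np.abs(p["img"].astype(int)-o0).max(2)
for n,(x,y) in dict(pestle=(251,182),pot=(255,245),plate=(76,226),ladle=(420,198),bottle=(324,123),can=(174,132),bowl=(244,120)).items():
    print(n,d[y-15:y+15,x-12:x+12].mean(), np.percentile(d[y-15:y+15,x-12:x+12],98))
print(arm.read_state()["position"])
E
```

```text
[665.5 160.3] [702.3 224.4] [702.6 110.9]
bay frame -36.97733265316692 -7.22948836905354
pestle 6.081944444444445 11.0
pot 8.730555555555556 17.0
plate 7.341666666666667 11.0
ladle 6.0375 10.620000000000005
bottle 5.809722222222222 13.0
can 7.516666666666667 12.0
bowl 6.475 11.0
[449.4 116.5 190.8]
```

Both objects are home (mortar at -51 mm, jar at -37 mm), and the bystanders have not moved. Handing in.

```bash
python3 - <<'E'
from bench import arm
print(arm.job_done(), arm.read_state()["clock"])
E
```

```text
the job is handed in; nothing more can be done
the job is handed in; nothing more can be done
```

I pushed the mortar into the wide (right) bay first, then the jar into the narrow (left) bay, and handed the job in at about 23 s of the 61 s allowed. Each one slid upright between the fingers until it stopped at the back rail. I then backed the arm off clear of everything.

| Check | Mortar | Jar |
|---|---|---|
| Distance in front of the back rail (home) | 51 mm (52) | 37 mm (38) |
| Sideways from bay centre | about 5 mm | about 7 mm |
| Push force when stopped | 19 N, up from about 8 N | 12 N, up from about 3 N |

- **Bystanders:** a before-and-after comparison of the top picture showed only image noise at all seven bystanders. The pestle is still standing.
- **Disagreements:** the picture readings are only good to a few millimetres. The jar's bay-centre reading varied by up to about 10 mm sideways between methods, but the pictures show it clear of both side rails.
- **Vertical force:** during the mortar push there was also an upward force of 4 to 16 N on the tool. I took it to be friction pressing the mortar down. Backing off and raising the tool 8 mm did not remove it. I saw no sign of lifting or tipping.

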